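# Open the push-and-turn jar

### The arm

A 6-joint arm with a two-finger parallel gripper is mounted at the origin on the work surface. World frame = base frame: x ahead of the robot, y to its left, z up, the work surface at z = 0. Lengths are in m, angles in rad, forces in N, time in s.
With the tool pointing down it reaches from about 0.3 to 0.875 m from the base axis. Payload 6.4 kg.
Tool frame: the origin (TCP) lies between the finger pads; the fingertips stand 19 mm ahead of it and the grasp point (between the pads) is the TCP (ctrl.tips_ahead is the z of the fingertips in the tool frame, in m); z points along the fingers, y is the line along which they close (so a half turn about z gives the same grasp; the last joint's range is limited). The gripper opens to 85 mm and grips with 20 to 120 N. Pads are 22 mm wide; open, the fingers measure 114 mm over their backs; the gripper's body (76 mm by 85 mm) begins 54 mm behind the grasp point. The pads swing forward as they close: fully open they stand 13 mm farther back than shut.
Start: joints at [1.063, 0.181, 1.607, -0, 1.354, -0.206], TCP at [0.171, 0.549, 0.25] pointing down, gripper open.
Joint ranges: [-2.99, 2.99], [-0.89, 2.07], [0.3, 2.58], [-1.14, 4.28], [0, 2.63], [-3.12, 3.12]. Speed limits (rad/s): [2.57, 2.57, 3.01, 3.14, 3.14, 3.14].

### API

Orientations are given as a unit quaternion [w, x, y, z].
In Python, from bench import readout, vision, ctrl gives the robot as it stands.
- The arm moves only by the tool play_rows, never from a script. Its arguments are lists of equal length, an entry for each row: "xyz": the shift along the tool's x, y, z in mm, a list of three; "rot": the turn, a rotation vector about the tool's x, y, z in rad, a list of three; "grip": the opening, from 0 (shut) to 1 (fully open). In form: {"xyz": [[x, y, z], ...], "rot": [[rx, ry, rz], ...], "grip": [grip, ...]}. A call has exactly 10 rows; each row is the pose to reach, as a shift and turn from the pose commanded when the call began, along the tool's axes at that moment; what a row does not reach only later rows make up. A row lasts 1/8 s, in which the tool goes at most 62.5 mm and 10.7 degrees, less where a joint would pass 70% of its speed; a pose out of reach is approached as far as the arm can. A call with a gripper value outside its range is refused whole. The fingers move at their own pace and stop on an object; the grip force is fixed at half the most. Time passes only in rows, so rows that repeat a pose let the fingers close, or fill a call up. It gives the time, the measured TCP pose, the force, the opening and the grip force at its end, in the units of the state.
- readout.get_obs(): the state, without advancing time (a new reading comes with each control period).
- vision.camera(name): name is "scene" or "top" or "wrist"; returns a dict with "color" (400x640x3 uint8, red, green, blue), "depth" (400x640 float32, m along the optical axis (not along the pixel's ray), 0 where there is no reading), "camera_matrix" (3x3 intrinsics, pixels), "extrinsics" (4x4, takes a point from camera to world coordinates); the wrist camera has in their place "hand_eye" (4x4, takes a point from camera to tool coordinates, whose origin is the TCP and whose axes are the flange's). Camera axes: x right, y down, z forward; pixel columns grow to the right and rows downward; lengths in m; the calibration is good to about 2 mm. A picture is of the moment at which its call begins: read the wrist's pose just before it.
- ctrl.hand_in(): hands the job in; it is judged then, once.
The state is a dict: "time_s": time; "q": joint angles; "dq": joint speeds; "joint_efforts": joint torques, N m; "eef_pos": TCP position; "eef_rot": TCP orientation; "wrist_force": force on the tool from outside, world axes, zero at the start; "torque": the same for the moment, N m; "opening": opening from 0.0 (shut) to 1.0 (fully open); "grasp_force": force on a finger pad.
Only numpy, scipy, OpenCV 4.12 (cv2) and the standard library are available. Lean on these libraries where they do the work, as an engineer would, in place of code of your own. Each camera call takes 0.05 s, during which the arm holds its last target. There are 200 camera calls.

### The job

The stainless cup was left standing on the cap of the jar: take it off and stand it balanced, mouth up and near level, on the rounded top of the upturned enamel bowl. Then open the jar's safety cap: press it down, keep it pressed while you twist it anticlockwise (seen from above) until it is free, and lift it straight off. Finish while still holding the cap level in the gripper, about 8 cm clear above the jar's mouth, with the cup still balanced, nothing dropped or tipped over, and the bowl and the other things on the platform left where they are.

Things in the scene. Friction and masses are not known exactly. Their poses are not given: they have to be found in the camera images.
- jar: Round plastic jar 100 mm across, wedged in a square timber frame (140 x 140, 35 mm high) screwed to the platform: it cannot move or turn. Origin: centre of its underside, on the platform; z up, x any way. Flat shoulder (60 mm across) at z = 110 mm; the neck (44 mm across its ribs) ends at z = 129 mm; in it a flat sprung seal pushes up under the cap, to z = 141 mm when free.
- jar_mouth (a point): Centre of the top of the jar's seal when fully up, 141 mm above the platform, on the jar's axis.
- seal (a joint): Travel of the sprung seal under the cap, m: 0 fully up (cap off), about 0.003 with the cap locked, 0.011 when the cap is pressed down as far as it goes. It pushes the cap up with about 8 N when locked and 14 N when fully pressed.
- cap: Push-and-turn cap, loose, round, 44 mm high, 60 g: upper 24 mm a solid ribbed grip 54 mm across, below it a skirt 52 mm across. Origin: centre of its underside (118 mm above the platform when locked on); z up through its flat top (at 162 mm). Two lugs inside sit in notches of the neck: it neither turns nor lifts until pressed down more than 4 mm (at most 8 mm).
- cap_grip (a point): Point on the cap's axis at the height to grip it, 34 mm above its underside. Pressed down, the cap turns anticlockwise (from above) only; after about 50 degrees the lugs are free, up to about 130 degrees, where they meet a stop: 60 to 90 degrees is a good turn. Freed and let go, it rises a few mm.
- cup: The stainless cup, standing mouth up on the cap's flat top at the start: round, open above, 70 mm high, 50 mm across the flat base widening to 60 mm at the rim, wall 3 mm, about 0.12 kg. Origin: centre of its underside; z up through the mouth.
- bowl: The white enamel bowl, upside down on the platform: 160 mm across the rim, 60 mm high, with a smooth rounded top (its crown has a radius of curvature of 130 mm), 0.6 kg. Origin: centre of its rim plane, on the platform; z up.
- bowl_crown (a point): Highest point of the upturned bowl, 60 mm above the platform, where the cup is to stand.
- pestle: Bystander: short wooden pestle, 160 mm long, lying between the jar and the bowl. Origin: centre of its underside. Leave it alone.
- spoon: Bystander: wooden spoon, 160 mm, lying beyond the pestle. Origin: centre of its underside. Leave it alone.
- plate: Bystander: white plate, 170 mm across, at the right side. Origin: centre of its underside. Leave it alone.
- bottle: Bystander: glass bottle, 60 mm across, 170 mm high, standing at the left side. Origin: centre of its underside. Leave it alone.
- dish: Bystander: small steel bowl, 110 mm across, 45 mm high, mouth up, at the far side. Origin: centre of its underside. Leave it alone.
- punnet: Bystander: small black open basket, 130 x 100 x 50 mm, at the far side. Origin: centre of its underside. Leave it alone.
Things that resemble listed ones, but are neither listed nor needed, are in the scene too. Leave any red or turquoise look-alike of the cap alone.

How it is judged:
By the outcome, as a careful person would: the job done as asked, in the order asked, and still so for the second after the job is handed in, while the arm keeps its last pose, push and grip.
It also fails if it takes over 54 s, if anything falls off the work surface, if the arm or the gripper's body presses on something with over 40 N, if the wrist force passes 120 N, or if a joint passes its speed limit or range.

## Working session

There is one attempt and no reset: what is moved stays moved. The work goes in short steps, Python scripts to look and compute and a tool call to move; the robot and the scene stay as the last step left them, time stands still between calls to the robot, and variables do not carry over. Pictures are saved under pics/ and viewed, at most 12 in all, crops included, and the job is handed in when it is done.

Besides the shell and the picture viewer there is one more tool, called after "Call:" as name(argument=value, ...) on one line, values as JSON. play_rows: Moves the arm, as the interface text tells. Its arguments: {"type":"object","properties":{"xyz":{"type":"array","items":{"type":"array","items":{"type":"number"}}},"rot":{"type":"array","items":{"type":"array","items":{"type":"number"}}},"grip":{"type":"array","items":{"type":"number"}}},"required":["xyz","rot","grip"]}

```bash
mkdir -p pics; ls; cat > h.py <<'E'
from bench import readout, vision, ctrl
import numpy as np, cv2
def save(n,im): cv2.imwrite('pics/'+n+'.png',im[:,:,::-1])
def world(c):
    d=c['depth'];K=c['camera_matrix'];v,u=np.indices(d.shape)
    p=np.stack([(u-K[0,2])/K[0,0]*d,(v-K[1,2])/K[1,1]*d,d],-1)
    E=c['extrinsics'];return p@E[:3,:3].T+E[:3,3]
E
python3 - <<'E'
from h import *
o=readout.get_obs();print({k:np.round(v,4) for k,v in o.items()},ctrl.tips_ahead)
for n in('scene','top'):
    c=vision.camera(n);save(n,c['color']);np.savez(''+n,**c);print(n,c['extrinsics'].round(3),c['camera_matrix'][0])
E
```

```text
pics
{'time_s': np.float64(0.0), 'q': array([ 1.0627,  0.1815,  1.608 , -0.    ,  1.3538, -0.2063]), 'dq': array([-0.0012,  0.0011, -0.0003, -0.0001, -0.0013, -0.0004]), 'joint_efforts': array([ 7.00000e-04, -4.44868e+01, -3.51342e+01, -3.00000e-04,
        9.10000e-03, -0.00000e+00]), 'eef_pos': array([0.1706, 0.5486, 0.2494]), 'eef_rot': array([-3.000e-04,  1.503e-01,  9.886e-01, -8.000e-04]), 'wrist_force': array([-0.1864,  0.448 ,  0.7885]), 'torque': array([ 0.0123, -0.0332,  0.0187]), 'grasp_force': np.float64(0.0), 'opening': np.float64(0.9984)} 0.019
scene [[-0.037  0.552 -0.833  1.734]
 [ 0.999  0.012 -0.037  0.04 ]
 [-0.01  -0.834 -0.552  0.886]
 [ 0.     0.     0.     1.   ]] [501.29445795   0.         329.96814005]
top [[-0.015 -0.994  0.108  0.358]
 [-1.     0.015 -0.002 -0.025]
 [-0.    -0.108 -0.994  1.788]
 [ 0.     0.     0.     1.   ]] [514.78970711   0.         323.99211176]
```

View pics/scene.png

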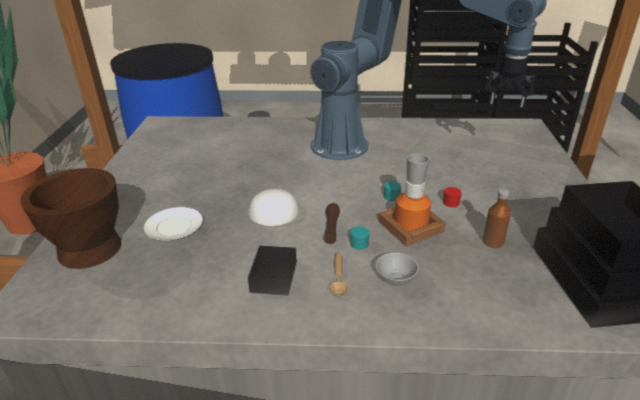

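View pics/top.png

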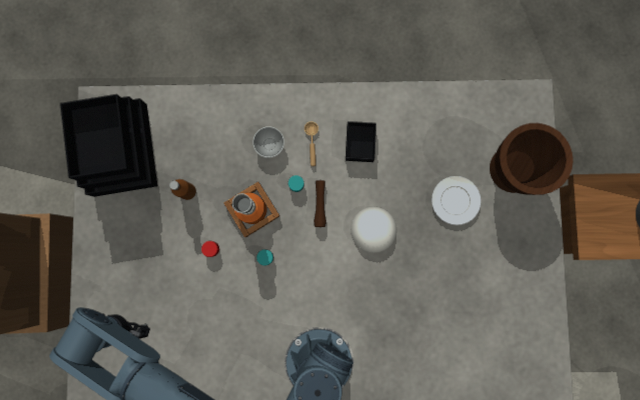

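The scene view shows the cup at (417,168), the white cap at (415,188) and the orange jar at (412,210) in its frame. The white bowl is at (273,207) and the pestle at (332,222). In the top view the cup is at (244,205) and the bowl at (374,229).

Things that could be mistaken, by top-view pixel:
- **Cap:** turquoise at (296,184) and (265,258), red at (210,249). I choose the white one under the cup.
- **Bowl:** the plate at (456,200) and the dish at (269,142). I choose the white dome at (374,229).
- **Cup:** the dish and the bottle (182,188). I choose the steel cup on the jar.

```bash
python3 - <<'E'
from h import *
s=np.load('scene.npz');t=np.load('top.npz')
out=[]
for n,c,boxes in(('top',t,{'cup':(228,188,262,222),'jar':(222,180,284,240),'bowl':(345,200,402,258)}),('scene',s,{'cup':(403,150,432,184),'cap':(403,180,428,200),'bowl':(245,185,303,228)})):
    W=world(c);
    for k,(a,b,e,f) in boxes.items():
        P=W[b:f,a:e].reshape(-1,3);col=c['color'][b:f,a:e].reshape(-1,3)
        if k=='bowl':
            m=(P[:,2]>.02)&(P[:,2]<.08);Q=P[m]
            # sphere fit
            q=Q[Q[:,2]>.045] 
            A=np.c_[2*q,np.ones(len(q))];x=np.linalg.lstsq(A,(q**2).sum(1),rcond=None)[0];r=np.sqrt(x[3]+x[:3]@x[:3]);print(n,k,len(Q),'sph',x[:3].round(4),r.round(4),'ztop',np.percentile(Q[:,2],99).round(4),'ext',Q.min(0).round(3),Q.max(0).round(3))
        elif k in('cup','cap'):
            for lo,hi in((.12,.158),(.165,.195),(.195,.222),(.222,.24)):
                q=P[(P[:,2]>lo)&(P[:,2]<hi)]
                if len(q)>10: 
                    A=np.c_[2*q[:,:2],np.ones(len(q))];x=np.linalg.lstsq(A,(q[:,:2]**2).sum(1),rcond=None)[0]
                    print(n,k,lo,len(q),'circ',x[:2].round(4),np.sqrt(x[2]+x[:2]@x[:2]).round(4),'min',q.min(0).round(4),'max',q.max(0).round(4))
        else:
            q=P[(P[:,2]>.015)&(P[:,2]<.045)];print('frame',len(q),cv2.minAreaRect((q[:,:2]*1000).astype(np.float32)))
# heights along line jar-bowl
W=world(t)
for n,(u,v) in dict(tl=(296,184),tn=(265,258),red=(210,249),pest=(320,203),bot=(178,186)).items(): print(n,W[v,u].round(3))
im=np.hstack([cv2.resize(t['color'][170:270,190:290],(400,400),interpolation=2),cv2.resize(s['color'][140:240,360:460],(400,400),interpolation=2)]);save('crop',im)
E
```

```text
top cup 0.12 21 circ [0.523  0.2241] 0.0269 min [0.4963 0.1971 0.1252] max [0.5451 0.2358 0.1575]
top cup 0.165 164 circ [0.523  0.2258] 0.0186 min [0.4962 0.2001 0.1651] max [0.5471 0.2498 0.1949]
top cup 0.195 61 circ [0.522  0.2237] 0.0263 min [0.4948 0.1958 0.1952] max [0.5481 0.2519 0.2215]
top cup 0.222 77 circ [0.5225 0.2245] 0.0281 min [0.4935 0.1965 0.222 ] max [0.5527 0.2529 0.2397]
frame 767 ((534.8173217773438, 203.94781494140625), (141.35220336914062, 188.16140747070312), 31.685527801513672)
top bowl 1512 sph [ 0.4468 -0.1945 -0.0149] 0.0816 ztop 0.0675 ext [ 0.372 -0.27   0.02 ] [ 0.523 -0.119  0.072]
scene cup 0.165 162 circ [0.5275 0.2246] 0.0225 min [0.5222 0.1998 0.165 ] max [0.5541 0.2498 0.1947]
scene cup 0.195 250 circ [0.5238 0.225 ] 0.0272 min [0.4919 0.198  0.1953] max [0.5559 0.2515 0.2219]
scene cup 0.222 150 circ [0.5245 0.2249] 0.0279 min [0.4922 0.1966 0.2221] max [0.5551 0.2537 0.2342]
scene cap 0.12 214 circ [0.525  0.2237] 0.0245 min [0.521  0.1972 0.1203] max [0.5535 0.2517 0.158 ]
scene cap 0.165 53 circ [0.5305 0.2241] 0.0192 min [0.535  0.2038 0.165 ] max [0.552  0.245  0.1789]
scene bowl 1162 sph [ 0.45   -0.1951 -0.0505] 0.1111 ztop 0.0608 ext [ 0.397 -0.268  0.02 ] [ 0.527 -0.121  0.065]
tl [0.603 0.067 0.049]
tn [0.354 0.173 0.047]
red [0.387 0.36  0.042]
pest [ 0.538 -0.014  0.033]
bot [0.587 0.439 0.154]
```

View pics/crop.png

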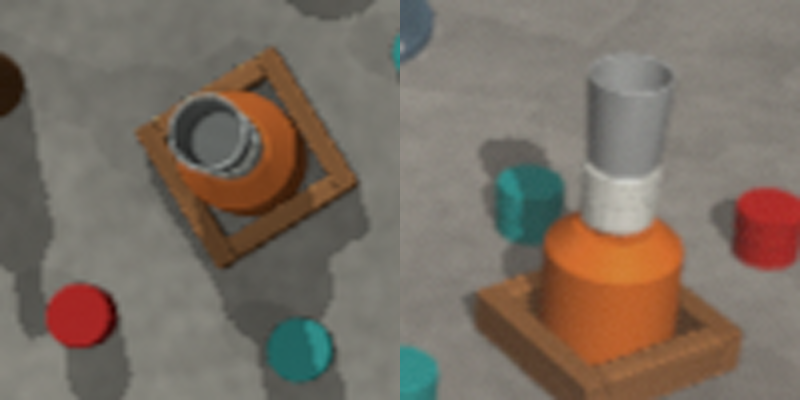

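The crop confirms the steel cup standing on the white cap of the orange jar, with only the red and turquoise look-alikes nearby. Depth puts the cup at about (0.5235, 0.2245), rim at 0.232 as given, and the bowl at about (0.448, -0.195) with its top at 0.06. Next I move above the cup.

Call:
play_rows(xyz=[[-10,-5,-30],[-50,-25,-60],[-100,-48,-70],[-155,-74,-70],[-210,-100,-70],[-265,-126,-70],[-320,-152,-70],[-375,-178,-70],[-415,-197,-70],[-433,-205,-70]], rot=[[0,0,0],[0,0,0],[0,0,0],[0,0,0],[0,0,0],[0,0,0],[0,0,0],[0,0,0],[0,0,0],[0,0,0]], grip=[1,1,1,1,1,1,1,1,1,1])

```text
time_s: 1.35
eef_pos: [0.5246, 0.2227, 0.3196]
eef_rot: [-0.001, 0.152, 0.988, -0.0]
wrist_force: [-0.7, 0.0, -0.4]
opening: 0.999
grasp_force: 0.0
```

```bash
cat >> h.py <<'E'
from scipy.spatial.transform import Rotation as R
def pose():
    o=readout.get_obs();w,x,y,z=o['eef_rot'];M=np.eye(4);M[:3,:3]=R.from_quat([x,y,z,w]).as_matrix();M[:3,3]=o['eef_pos'];return o,M
def wrist():
    o,M=pose();c=dict(vision.camera('wrist'));c['extrinsics']=M@c['hand_eye'];return c
def go(x,y,z):
    o,M=pose();print('t',o['time_s'],'pos',o['eef_pos'].round(4),'open',round(float(o['opening']),3),'F',o['wrist_force'].round(1),'q',o['q'].round(2),'shift mm',((M[:3,:3].T@(np.array([x,y,z])-M[:3,3]))*1000).round(1),'level rv',(R.from_matrix(M[:3,:3].T@lev(M)).as_rotvec()).round(4))
def lev(M):
    y=M[:3,1].copy();y[2]=0;y/=np.linalg.norm(y);z=np.array([0,0,-1.]);return np.stack([np.cross(y,z),y,z],1)
def circ(q):
    A=np.c_[2*q[:,:2],np.ones(len(q))];x=np.linalg.lstsq(A,(q[:,:2]**2).sum(1),rcond=None)[0];return x[:2].round(4),np.sqrt(x[2]+x[:2]@x[:2]).round(4)
E
python3 - <<'E'
from h import *
c=wrist();print(c['hand_eye'].round(3));save('w1',c['color']);P=world(c).reshape(-1,3);col=c['color'].reshape(-1,3)
ok=c['depth'].reshape(-1)>0
q=P[ok&(np.hypot(P[:,0]-.5235,P[:,1]-.2245)<.04)&(P[:,2]>.224)&(P[:,2]<.24)];print(len(q),circ(q),q.min(0).round(4),q.max(0).round(4))
go(.5235,.2245,.202)
E
```

```text
[[-0.    -0.952 -0.307  0.079]
 [ 1.     0.    -0.    -0.   ]
 [ 0.    -0.307  0.952 -0.124]
 [ 0.     0.     0.     1.   ]]
1360 (array([0.5197, 0.2252]), np.float64(0.0278)) [0.4908 0.1953 0.224 ] [0.5497 0.2546 0.2347]
t 1.4 pos [0.5255 0.222  0.3196] open 0.997 F [ 0.7 -1.8 -0.5] q [ 0.19  0.12  1.53 -0.    1.49 -1.07] shift mm [  2.6   1.9 117.6] level rv [-0.0011 -0.0001 -0.    ]
```

View pics/w1.png

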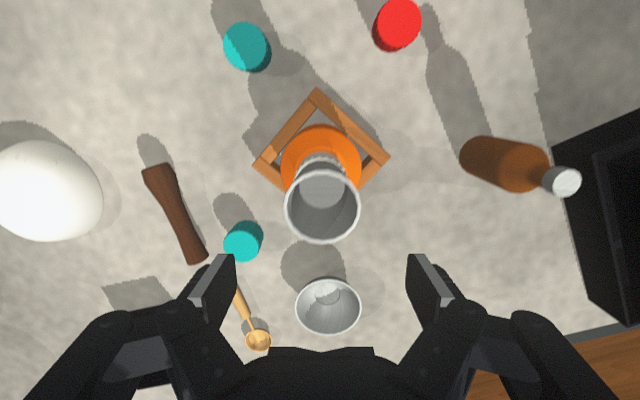

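The wrist view shows the cup rim centred at about (322,206), the cap and jar beneath it, and the bowl at (48,190). Rim fit is (0.520, 0.225), and combined with the outer cameras I take (0.522, 0.2248). Now descend and close.

Call:
play_rows(xyz=[[4,1.5,15],[4,1.5,40],[4,1.5,65],[4,1.5,90],[4,1.5,108],[4,1.5,117],[4,1.5,117],[4,1.5,117],[4,1.5,117],[4,1.5,117]], rot=[[0,0,0],[0,0,0],[0,0,0],[0,0,0],[0,0,0],[0,0,0],[0,0,0],[0,0,0],[0,0,0],[0,0,0]], grip=[1,1,1,1,1,1,1,0.6,0.4,0.4])

```text
time_s: 2.65
eef_pos: [0.5207, 0.2273, 0.2044]
eef_rot: [0.001, 0.15, 0.989, 0.0]
wrist_force: [0.0, -0.3, 3.0]
opening: 0.659
grasp_force: 62.5
```

```bash
python3 - <<'E'
from h import *
o,M=pose();print(o['grasp_force'],o['opening'],o['time_s'],o['torque'].round(2));go(.522,.2248,.30)
E
```

```text
62.482668830401735 0.659052198030943 2.65 [0.2  0.01 0.02]
t 2.65 pos [0.5207 0.2273 0.2044] open 0.659 F [ 0.  -0.3  3. ] q [ 0.2   0.21  1.67  0.    1.26 -1.07] shift mm [ -2.2  -1.9 -95.6] level rv [ 0.0012  0.0016 -0.    ]
```

Call:
play_rows(xyz=[[0,0,-6],[0,0,-30],[0,0,-65],[0,0,-100],[0,0,-115],[-6,-50,-115],[-14,-110,-115],[-22,-170,-115],[-30,-230,-115],[-38,-270,-115]], rot=[[0,0,0],[0,0,0],[0,0,0],[0,0,0],[0,0,0],[0,0,0],[0,0,0],[0,0,0],[0,0,0],[0,0,0]], grip=[0.4,0.4,0.4,0.4,0.4,0.4,0.4,0.4,0.4,0.4])

```text
time_s: 3.9
eef_pos: [0.4748, -0.044, 0.3173]
eef_rot: [-0.001, 0.151, 0.989, -0.0]
wrist_force: [1.0, 0.1, -1.2]
opening: 0.661
grasp_force: 64.4
```

Call:
play_rows(xyz=[[0,-10,0],[0,-20,0],[0,-24,0],[0,-24,0],[0,-24,0],[0,-24,0],[0,-24,0],[0,-24,0],[0,-24,0],[0,-24,0]], rot=[[0,0,0],[0,0,0],[0,0,0],[0,0,0],[0,0,0],[0,0,0],[0,0,0],[0,0,0],[0,0,0],[0,0,0]], grip=[0.4,0.4,0.4,0.4,0.4,0.4,0.4,0.4,0.4,0.4])

```text
time_s: 5.15
eef_pos: [0.4689, -0.0648, 0.3183]
eef_rot: [0.0, 0.15, 0.989, 0.0]
wrist_force: [0.8, 0.9, -1.0]
opening: 0.659
grasp_force: 64.4
```

```bash
python3 - <<'E'
from h import *
from scipy.optimize import least_squares
for i in range(2):
    c=wrist();W=world(c);P=W.reshape(-1,3);ok=c['depth'].reshape(-1)>0
    if i==0: save('w2',c['color'])
    o,M=pose();T=o['eef_pos']
    q=P[ok&(np.hypot(P[:,0]-.4475,P[:,1]+.195)<.078)&(P[:,2]>.03)&(P[:,2]<.08)]
    print('bowl n',len(q),q.min(0).round(4),q.max(0).round(4))
    t=q[q[:,2]>.035];
    f=least_squares(lambda p:np.linalg.norm(t-[p[0],p[1],p[2]-.13],axis=1)-.13,[.4475,-.195,.06],loss='soft_l1',f_scale=.002).x;print('crown',f.round(4))
    k=P[ok&(np.hypot(P[:,0]-T[0],P[:,1]-T[1])<.038)&(P[:,2]>T[2]+.02)&(P[:,2]<T[2]+.036)]
    L=(k-M[:3,3])@M[:3,:3]; print('cup rim tool',len(k),circ(L),L.min(0).round(4),L.max(0).round(4))
    for xy in((f[0],f[1]),):go(*xy,.06+.042)
for n in('scene','top'):
    c=vision.camera(n);P=world(c).reshape(-1,3);q=P[(np.hypot(P[:,0]-.4475,P[:,1]+.195)<.07)&(P[:,2]>.035)&(P[:,2]<.08)]
    print(n,least_squares(lambda p:np.linalg.norm(q-[p[0],p[1],p[2]-.13],axis=1)-.13,[.4475,-.195,.06],loss='soft_l1',f_scale=.002).x.round(4))
E
```

```text
bowl n 7682 [ 0.374  -0.2645  0.03  ] [ 0.5165 -0.124   0.0627]
crown [ 0.4457 -0.1965  0.0605]
cup rim tool 4982 (array([ 0.0016, -0.0001]), np.float64(0.0287)) [-0.0261 -0.0361 -0.036 ] [ 0.0299  0.0361 -0.02  ]
t 5.2 pos [ 0.4689 -0.0648  0.3183] open 0.661 F [-0.6  0.6 -1.7] q [-0.39 -0.11  1.77  0.    1.48 -1.66] shift mm [ -17.  -132.7  216.3] level rv [ 0. -0.  0.]
bowl n 7699 [ 0.3736 -0.2646  0.03  ] [ 0.5166 -0.124   0.0627]
crown [ 0.4456 -0.1965  0.0605]
cup rim tool 4988 (array([ 0.0016, -0.0001]), np.float64(0.0287)) [-0.0261 -0.0361 -0.036 ] [ 0.0298  0.036  -0.02  ]
t 5.25 pos [ 0.4689 -0.0648  0.3183] open 0.662 F [ 0.2  0.6 -1.6] q [-0.39 -0.11  1.77 -0.    1.48 -1.66] shift mm [ -16.9 -132.6  216.3] level rv [-0. -0. -0.]
scene [ 0.4465 -0.1959  0.059 ]
top [ 0.4483 -0.1949  0.061 ]
```

View pics/w2.png

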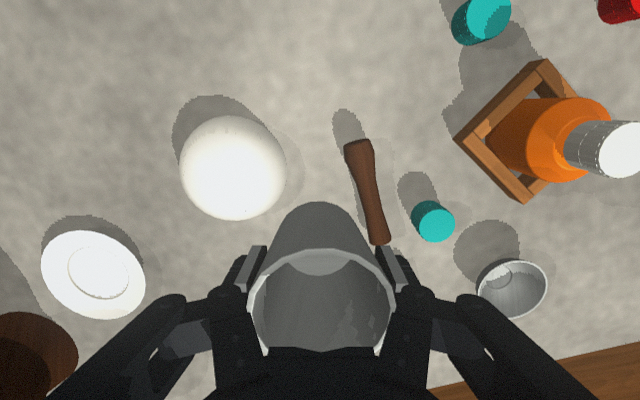

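The wrist view shows the cup held upright at (320,300), the bowl at (233,167) and the white cap still on the jar at (615,150). The crown fits agree within 2 mm, and I take (0.446, -0.196). I'll carry the cup over and go down to just above the crown.

Call:
play_rows(xyz=[[-3,-20,0],[-9,-60,0],[-14,-100,0],[-18,-125,10],[-18.5,-131.7,45],[-18.5,-131.7,90],[-18.5,-131.7,135],[-18.5,-131.7,170],[-18.5,-131.7,188],[-18.5,-131.7,193]], rot=[[0,0,0],[0,0,0],[0,0,0],[0,0,0],[0,0,0],[0,0,0],[0,0,0],[0,0,0],[0,0,0],[0,0,0]], grip=[0.4,0.4,0.4,0.4,0.4,0.4,0.4,0.4,0.4,0.4])

```text
time_s: 6.6
eef_pos: [0.4467, -0.1956, 0.124]
eef_rot: [-0.001, 0.15, 0.989, 0.001]
wrist_force: [0.0, 0.1, -2.2]
opening: 0.661
grasp_force: 64.4
```

Call:
play_rows(xyz=[[0,0,2],[0,0,4],[0,0,6],[0,0,8],[0,0,10],[0,0,12],[0,0,14],[0,0,15],[0,0,15],[0,0,15]], rot=[[0,0,0],[0,0,0],[0,0,0],[0,0,0],[0,0,0],[0,0,0],[0,0,0],[0,0,0],[0,0,0],[0,0,0]], grip=[0.4,0.4,0.4,0.4,0.4,0.4,0.4,0.4,0.4,0.4])

```text
time_s: 7.85
eef_pos: [0.4475, -0.1961, 0.1103]
eef_rot: [0.0, 0.15, 0.989, -0.0]
wrist_force: [0.3, -1.3, -1.5]
opening: 0.66
grasp_force: 64.4
```

```bash
python3 - <<'E'
from h import *
go(.4475,-.196,.102)
for n in('scene','top'):
    c=vision.camera(n);P=world(c).reshape(-1,3)
    q=P[(np.hypot(P[:,0]-.4475,P[:,1]+.195)<.07)&(P[:,2]>.035)&(P[:,2]<.065)]
    print(n,'bowl',len(q),q.min(0).round(4),q.max(0).round(4))
    if n=='scene': save('s2',cv2.resize(c['color'][130:250,200:350],(750,600),interpolation=2))
E
```

```text
t 7.85 pos [ 0.4475 -0.1961  0.1103] open 0.66 F [ 0.3 -1.3 -1.5] q [-0.66  0.17  1.93 -0.    1.04 -1.93] shift mm [0.  0.1 8.3] level rv [-0.      0.0001  0.    ]
scene bowl 737 [ 0.3955 -0.2615  0.035 ] [ 0.5151 -0.1269  0.0628]
top bowl 425 [ 0.3782 -0.2462  0.0351] [ 0.5072 -0.1283  0.0647]
```

View pics/s2.png

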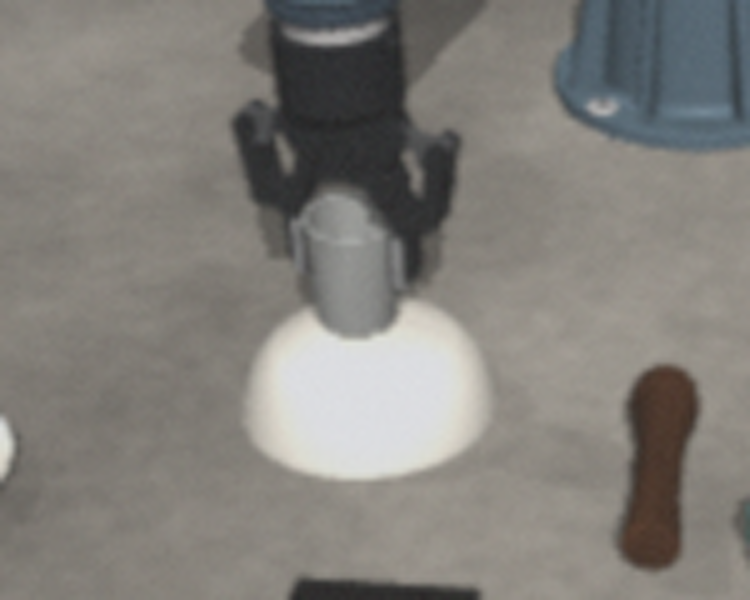

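The crop shows the cup vertical just above the dome, with its base at about (357,335) and the bowl outline spanning x 245–493. Before lowering, I'll compare cup axis and crown within each camera.

```bash
cat > cupb.py <<'E'
from h import *
from scipy.optimize import least_squares
def bowlcup(zb,cams=('scene','top'),cc=(.4475,-.196)):
    for n in cams:
        c=vision.camera(n);P=world(c).reshape(-1,3);col=c['color'].reshape(-1,3).astype(int)
        d=np.hypot(P[:,0]-.447,P[:,1]+.195);white=(col.min(1)>185)
        q=P[(d<.075)&(P[:,2]>.03)&(P[:,2]<.064)&white]
        b=least_squares(lambda p:np.linalg.norm(q[q[:,2]>.04]-[p[0],p[1],-.07],axis=1)-.13,[.447,-.195],loss='soft_l1',f_scale=.002).x
        k=P[(np.hypot(P[:,0]-cc[0],P[:,1]-cc[1])<.034)&(P[:,2]>zb+.01)&(P[:,2]<zb+.075)&(col.max(1)>90)]
        # cone outside wall: r = .025+.005*(h/.07)
        f=least_squares(lambda p:np.hypot(k[:,0]-p[0],k[:,1]-p[1])-.025-.0714*(k[:,2]-zb),list(cc),loss='soft_l1',f_scale=.0015).x
        print(n,'bowl',len(q),b.round(4),'cup',len(k),f.round(4),'zmin/max',np.percentile(k[:,2],[1,99]).round(4))
        m=white.reshape(400,640).astype(np.uint8)
        if n=='scene': sub=m[180:235,240:310]
        else: sub=m[195:265,340:410]
        ys,xs=np.nonzero(sub);print('mask rows/cols',xs.min(),xs.max(),ys.min(),ys.max())
E
python3 - <<'E'
from cupb import *
bowlcup(.068)
E
```

```text
scene bowl 727 [ 0.4463 -0.1962] cup 402 [ 0.4503 -0.1962] zmin/max [0.0783 0.1387]
mask rows/cols 13 54 12 45
top bowl 63 [ 0.4348 -0.1979] cup 2 [ 0.4494 -0.1979] zmin/max [0.1276 0.1366]
mask rows/cols 21 29 34 44
```

Call:
play_rows(xyz=[[1.4,-0.4,2],[1.4,-0.4,3],[1.4,-0.4,4],[1.4,-0.4,5],[1.4,-0.4,5.5],[1.4,-0.4,6],[1.4,-0.4,6.5],[1.4,-0.4,7],[1.4,-0.4,7],[1.4,-0.4,7]], rot=[[0,0,0],[0,0,0],[0,0,0],[0,0,0],[0,0,0],[0,0,0],[0,0,0],[0,0,0],[0,0,0],[0,0,0]], grip=[0.4,0.4,0.4,0.4,0.4,0.4,0.4,0.4,0.4,0.4])

```text
time_s: 9.3
eef_pos: [0.446, -0.196, 0.1033]
eef_rot: [0.0, 0.15, 0.989, -0.0]
wrist_force: [1.4, -0.2, -1.0]
opening: 0.661
grasp_force: 64.4
```

Call:
play_rows(xyz=[[0,0,0.3],[0,0,0.5],[0,0,0.7],[0,0,0.9],[0,0,1.1],[0,0,1.3],[0,0,1.5],[0,0,1.5],[0,0,1.5],[0,0,1.5]], rot=[[0,0,0],[0,0,0],[0,0,0],[0,0,0],[0,0,0],[0,0,0],[0,0,0],[0,0,0],[0,0,0],[0,0,0]], grip=[0.4,0.4,0.4,0.4,0.4,0.4,0.4,0.4,0.4,0.4])

```text
time_s: 10.55
eef_pos: [0.4461, -0.1961, 0.102]
eef_rot: [0.0, 0.15, 0.989, -0.0]
wrist_force: [-0.7, 0.6, 2.6]
opening: 0.662
grasp_force: 64.3
```

Contact shows as about 4 N up. Next I open in steps and hold still before looking.

Call:
play_rows(xyz=[[0,0,0],[0,0,0],[0,0,0],[0,0,0],[0,0,0],[0,0,0],[0,0,0],[0,0,0],[0,0,0],[0,0,0]], rot=[[0,0,0],[0,0,0],[0,0,0],[0,0,0],[0,0,0],[0,0,0],[0,0,0],[0,0,0],[0,0,0],[0,0,0]], grip=[0.64,0.66,0.68,0.7,0.72,0.75,0.78,0.82,0.86,0.9])

```text
time_s: 11.8
eef_pos: [0.446, -0.196, 0.1018]
eef_rot: [-0.0, 0.15, 0.989, -0.0]
wrist_force: [0.2, 0.4, -0.3]
opening: 0.901
grasp_force: 0.0
```

```bash
python3 - <<'E'
from h import *
for i in range(2):
    c=wrist();o,M=pose();P=world(c).reshape(-1,3);L=(P-M[:3,3])@M[:3,:3]
    k=L[(c['depth'].reshape(-1)>0)&(np.hypot(L[:,0],L[:,1])<.036)&(L[:,2]<-.022)&(L[:,2]>-.04)]
    print(o['time_s'],o['opening'],len(k),circ(k),k.min(0).round(4),k.max(0).round(4))
    # tilt: plane through upper rim
    for s in((0,1),(0,-1),(1,1),(1,-1)):
        e=k[k[:,s[0]]*s[1]>.022];print(s,np.percentile(e[:,2],5).round(4) if len(e) else None,end=' ')
save('w3',c['color'])
E
```

```text
11.85 0.9011146648826193 3486 (array([-0.0015, -0.0073]), np.float64(0.0275)) [-0.0245 -0.0359 -0.0322] [ 0.027   0.0218 -0.022 ]
(0, 1) -0.0304 (0, -1) -0.0264 (1, 1) None (1, -1) -0.0279 11.9 0.8950659388661125 3492 (array([-0.0023, -0.0068]), np.float64(0.0275)) [-0.0252 -0.036  -0.0324] [ 0.0263  0.0228 -0.022 ]
(0, 1) -0.0306 (0, -1) -0.026 (1, 1) -0.0305 (1, -1) -0.0283
```

View pics/w3.png

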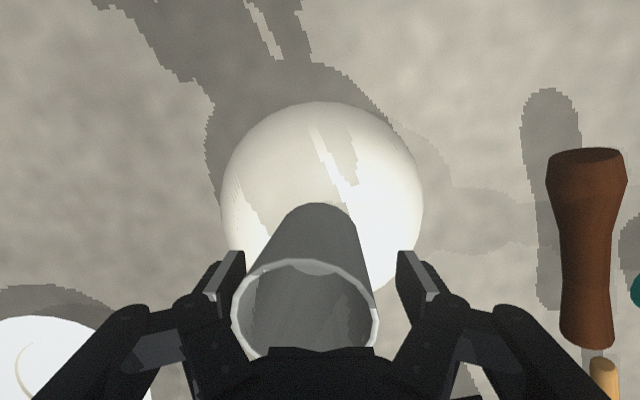

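The view shows the cup on the dome with its rim shifted about 7 mm to the -y side (rim centre u≈305, bowl centre u≈322). It may be rocking, so I'll take a few quick frames.

```bash
cat > rim.py <<'E'
from h import *
def rim(n=6,r=.045):
  for i in range(n):
    c=wrist();o,M=pose();g=cv2.cvtColor(c['color'],7)
    P=world(c).reshape(-1,3);L=(P-M[:3,3])@M[:3,:3];col=c['color'].reshape(-1,3)
    ok=(c['depth'].reshape(-1)>0)&(np.hypot(L[:,0],L[:,1])<r)&(col.min(1)>80)
    k=L[ok&(L[:,2]<-.02)&(L[:,2]>-.04)]
    # outer cone wall seen on camera side (+x), lower part
    w=L[ok&(L[:,2]<.03)&(L[:,2]>-.02)&(L[:,0]>.01)]
    s=''
    for lo,hi in((-.015,-.005),(0,.01),(.015,.025)):
        a=w[(w[:,2]>lo)&(w[:,2]<hi)];s+=' %s x%.4f y[%.4f %.4f]'%(len(a),*( (a[:,0].max(),a[:,1].min(),a[:,1].max()) if len(a) else (0,0,0)))
    print(round(float(o['time_s']),2),len(k),circ(k),'y',k[:,1].min().round(4),k[:,1].max().round(4),'x',k[:,0].max().round(4),s)
E
python3 -c "
from rim import *
rim(8)"
```

```text
11.95 4197 (array([-0.0044, -0.0029]), np.float64(0.0305)) y -0.0437 0.0437 x 0.0257  1116 x0.0252 y[-0.0436 0.0436] 731 x0.0252 y[-0.0436 0.0434] 477 x0.0248 y[-0.0234 0.0199]
12.0 4151 (array([-0.0048, -0.0027]), np.float64(0.0306)) y -0.0436 0.0439 x 0.0252  1121 x0.0250 y[-0.0436 0.0436] 730 x0.0248 y[-0.0433 0.0434] 489 x0.0247 y[-0.0268 0.0196]
12.05 4153 (array([-0.0047, -0.0026]), np.float64(0.0307)) y -0.044 0.0439 x 0.0255  1129 x0.0252 y[-0.0436 0.0436] 722 x0.0250 y[-0.0436 0.0437] 478 x0.0248 y[-0.0235 0.0200]
12.1 4124 (array([-0.0043, -0.0031]), np.float64(0.0307)) y -0.0437 0.0437 x 0.026  1114 x0.0255 y[-0.0437 0.0436] 706 x0.0251 y[-0.0435 0.0436] 475 x0.0248 y[-0.0237 0.0197]
12.15 4098 (array([-0.0036, -0.0034]), np.float64(0.0308)) y -0.0437 0.0437 x 0.0267  1090 x0.0262 y[-0.0435 0.0436] 696 x0.0261 y[-0.0435 0.0435] 440 x0.0254 y[-0.0242 0.0200]
12.2 4137 (array([-0.0032, -0.0035]), np.float64(0.0307)) y -0.0436 0.0437 x 0.0275  1065 x0.0267 y[-0.0435 0.0436] 672 x0.0260 y[-0.0436 0.0436] 429 x0.0253 y[-0.0243 0.0200]
12.25 4125 (array([-0.0032, -0.0036]), np.float64(0.0307)) y -0.0438 0.0436 x 0.0271  1056 x0.0265 y[-0.0436 0.0437] 676 x0.0260 y[-0.0436 0.0435] 442 x0.0252 y[-0.0245 0.0199]
12.3 4162 (array([-0.0039, -0.0033]), np.float64(0.0308)) y -0.0438 0.0436 x 0.0265  1096 x0.0259 y[-0.0436 0.0436] 709 x0.0255 y[-0.0434 0.0434] 462 x0.0251 y[-0.0243 0.0200]
```

It is rocking slightly but stable. I'll measure the settled lean from the scene camera and again from the wrist.

```bash
cat > tilt.py <<'E'
from h import *
def tilt(cc=(.446,-.196),zs=(.07,.08,.09,.1,.11,.12),name=None):
    c=vision.camera('scene');W=world(c);P=W.reshape(-1,3);col=c['color'].reshape(-1,3).astype(int)
    m=(np.hypot(P[:,0]-cc[0]-.0,P[:,1]-cc[1])<.042)&(col.min(1)>85)&(col.max(1)<190)&(np.ptp(col,1)<20)
    for z in zs:
        a=P[m&(abs(P[:,2]-z)<.005)]
        if len(a)>8:
            r=.025+.0714*(z-.06)
            f=cv2.minEnclosingCircle((a[:,:2]*1000).astype(np.float32))
            print(z,len(a),'y',np.percentile(a[:,1],[2,98]).round(4),'mid',a[:,1][[a[:,1].argmin(),a[:,1].argmax()]].mean().round(4),'xmax',np.percentile(a[:,0],97).round(4),'axis x',(np.percentile(a[:,0],97)-r).round(4))
    if name: save(name,cv2.resize(c['color'][130:250,200:350],(750,600),interpolation=2))
E
python3 -c "
from tilt import *
tilt(name='s3')"
```

```text
0.07 43 y [-0.2199 -0.1745] mid -0.1987 xmax 0.4779 axis x 0.4522
0.08 49 y [-0.2216 -0.1735] mid -0.1987 xmax 0.4779 axis x 0.4514
0.09 51 y [-0.22   -0.1732] mid -0.1933 xmax 0.48 axis x 0.4528
0.1 63 y [-0.2351 -0.1751] mid -0.206 xmax 0.4788 axis x 0.451
0.11 97 y [-0.2363 -0.1747] mid -0.2053 xmax 0.4792 axis x 0.4506
0.12 112 y [-0.2346 -0.1742] mid -0.1984 xmax 0.4815 axis x 0.4522
```

View pics/s3.png

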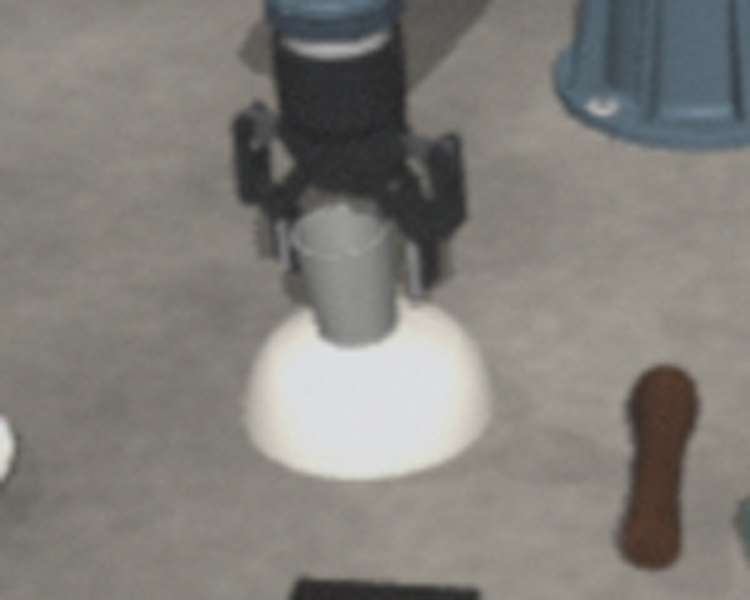

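The cup leans about 4° to the -y side and about 2° away from the robot. The lean shows its base is a few mm off the crown in those directions (d ≈ lean × 97 mm). I'll regrip, lift a little, shift it back over the crown and check.

Call:
play_rows(xyz=[[0,0,0],[0,0,0],[0,0,0],[0,0,0],[0,0,0],[0,0,-2],[0,0,-4],[1.5,2,-5],[3.5,5,-5],[3.5,5,-5]], rot=[[0,0,0],[0,0,0],[0,0,0],[0,0,0],[0,0,0],[0,0,0],[0,0,0],[0,0,0],[0,0,0],[0,0,0]], grip=[0.8,0.7,0.4,0.4,0.4,0.4,0.4,0.4,0.4,0.4])

```text
time_s: 13.6
eef_pos: [0.4439, -0.1897, 0.1066]
eef_rot: [-0.0, 0.15, 0.989, 0.0]
wrist_force: [-0.7, 0.3, -1.1]
opening: 0.658
grasp_force: 63.5
```

```bash
cat > look.py <<'E'
from h import *
from scipy.optimize import least_squares
# wrist: cup rim ring + lower wall on camera side, and bowl sphere, tool frame
def look(n=4):
  for i in range(n):
    c=wrist();o,M=pose();P=world(c).reshape(-1,3);L=(P-M[:3,3])@M[:3,:3];col=c['color'].reshape(-1,3).astype(int)
    base=(c['depth'].reshape(-1)>0)&(col.min(1)>70)&(np.ptp(col,1)<25)
    s=base&(np.hypot(L[:,0],L[:,1])<.034)&(L[:,0]>.008)&(abs(L[:,1])<.021)
    r=[]
    zb=.042
    for lo,hi in((-.022,-.01),(-.01,.002),(.002,.014),(.014,.03)):
        a=L[s&(L[:,2]>lo)&(L[:,2]<hi)]
        rr=lambda z:.025+.0714*(zb-z)
        f=least_squares(lambda p:np.hypot(a[:,0]-p[0],a[:,1]-p[1])-rr(a[:,2]),[0,0],loss='soft_l1',f_scale=.001).x
        r.append((len(a),f.round(4).tolist()))
    b=P[base&(P[:,2]<.058)&(P[:,2]>.035)&(np.hypot(P[:,0]-.446,P[:,1]+.196)<.075)]
    f=least_squares(lambda p:np.linalg.norm(b-[p[0],p[1],-.07],axis=1)-.13,[.446,-.195],loss='soft_l1',f_scale=.002).x
    print(round(float(o['time_s']),2),o['eef_pos'].round(4),r,'crown tool',((np.array([*f,.06])-M[:3,3])@M[:3,:3]).round(4),f.round(4),len(b))
E
python3 -c "
from look import *
o,_=pose();print(o['opening'],o['wrist_force'])
look(2)"
```

```text
0.6583680191132545 [-0.66761142  0.30794201 -1.07889308]
13.65 [ 0.444  -0.1899  0.1067] [(1264, [-0.0051, -0.0002]), (944, [-0.0042, -0.0006]), (734, [-0.0033, -0.001]), (742, [-0.0023, -0.0014])] crown tool [-0.0029 -0.0051  0.0467] [ 0.4452 -0.1956] 16586
13.7 [ 0.4441 -0.1901  0.1067] [(1262, [-0.0052, -0.0003]), (957, [-0.0043, -0.0006]), (732, [-0.0034, -0.001]), (735, [-0.0023, -0.0014])] crown tool [-0.0028 -0.0049  0.0467] [ 0.4453 -0.1956] 16666
```

```bash
python3 - <<'E'
import numpy as np,cv2
s=np.load('scene.npz');E=np.linalg.inv(s['extrinsics']);K=s['camera_matrix']
def pr(p): q=E[:3,:3]@np.array(p)+E[:3,3];q=K@q;return (q[:2]/q[2]).round(2)
th=np.linspace(0,2*np.pi,720)
for y in(-.196,-.192): 
  u=[pr((.446+.08*np.cos(t),y+.08*np.sin(t),0))[0] for t in th];print(y,'rim u ext',min(u),max(u),'mid',(min(u)+max(u))/2)
for y in(-.196,-.200):
  for z,r in((.07,.0257),(.09,.027)):
    u=[pr((.448+r*np.cos(t),y+r*np.sin(t),z)) for t in th];u=np.array(u);print('cup',y,z,u[:,0].min(),u[:,0].max(),u[:,0].mean().round(2),'v max',u[:,1].max())
# bowl silhouette in initial scene image, saturation/brightness vs background
im=s['color'].astype(int)
for v in (195,200,205,210,215):
    g=im[v,235:315].sum(1)/3;d=np.diff(g);print(v,'L',235+d[:30].argmax()+.5,'R',235+40+d[40:].argmin()+.5)
p2=cv2.imread('pics/s2.png');p3=cv2.imread('pics/s3.png')
for n,p in(('s2',p2),('s3',p3)):
    for v in(300,310,270,250):
        g=p[v].astype(int).sum(1)/3; d=np.abs(np.convolve(np.diff(g),np.ones(5)/5,'same'));print(n,v,'g',g[300:420:10].astype(int))
E
```

```text
-0.196 rim u ext 247.28 298.57 mid 272.925
-0.192 rim u ext 248.55 299.84 mid 274.195
cup -0.196 0.07 262.8 279.7 271.26 v max 196.16
cup -0.196 0.09 261.82 279.7 270.77 v max 190.77
cup -0.2 0.07 261.5 278.4 269.96 v max 196.14
cup -0.2 0.09 260.5 278.39 269.45 v max 190.75
195 L 255.5 R 291.5
200 L 251.5 R 295.5
205 L 249.5 R 296.5
210 L 248.5 R 296.5
215 L 248.5 R 296.5
s2 300 g [115  95 111 131 140 141 139 136 126 107 124 154]
s2 310 g [144 154 115 128 139 141 139 135 126 102 159 200]
s2 270 g [111  84 119 133 143 146 141 137 127 104 112  50]
s2 250 g [113  98 121 134 140 144 142 138 129 112 110  50]
s3 300 g [ 93  93 119 135 141 140 139 136 124 104 160 132]
s3 310 g [144 143 113 129 138 142 139 136 125 106 169 188]
s3 270 g [ 77 114 127 139 144 143 139 135 121  98  92 113]
s3 250 g [112 139 137 140 146 156 147 136 117  97  81 127]
```

The silhouettes put the base within about 1 mm of the bowl centre at release, while the lean suggests several mm off. The rim may have been touching a finger, so the lean is weak evidence. I'll take a midway position, straighten the cup in the grip, set it down, open fully and let the settled lean decide.

Call:
play_rows(xyz=[[1,-1,0],[2.6,-2,0],[2.6,-2,1],[2.6,-2,2],[2.6,-2,3],[2.6,-2,3.5],[2.6,-2,4],[2.6,-2,4.4],[2.6,-2,4.4],[2.6,-2,4.4]], rot=[[0,-0.03,0],[0,-0.06,0],[0,-0.08,0],[0,-0.08,0],[0,-0.08,0],[0,-0.08,0],[0,-0.08,0],[0,-0.08,0],[0,-0.08,0],[0,-0.08,0]], grip=[0.4,0.4,0.4,0.4,0.4,0.4,0.4,0.4,0.4,0.4])

```text
time_s: 14.95
eef_pos: [0.4411, -0.1913, 0.1024]
eef_rot: [0.04, 0.15, 0.988, -0.006]
wrist_force: [-0.0, 0.4, -1.5]
opening: 0.656
grasp_force: 63.5
```

```bash
python3 -c "
from look import *
from cupb import bowlcup
go(.446,-.196,.102);look(1);bowlcup(.06,('scene',),(.446,-.194))"
```

```text
t 14.95 pos [ 0.4411 -0.1913  0.1024] open 0.656 F [-0.   0.4 -1.5] q [-0.68  0.12  2.01  0.04  0.93 -1.97] shift mm [-6.1 -3.   0.9] level rv [ 0.    0.08 -0.  ]
15.0 [ 0.4411 -0.1913  0.1024] [(1268, [-0.0053, -0.0003]), (951, [-0.0044, -0.0007]), (733, [-0.0035, -0.0011]), (738, [-0.0025, -0.0015])] crown tool [-0.0019 -0.0028  0.0427] [ 0.4453 -0.1956] 17970
scene bowl 699 [ 0.4448 -0.1973] cup 422 [ 0.4473 -0.1927] zmin/max [0.071  0.1309]
mask rows/cols 13 54 12 45
```

Call:
play_rows(xyz=[[0,0,0.4],[0,0,0.8],[0,0,1],[0,0,1],[0,0,1],[0,0,1],[0,0,1],[0,0,1],[0,0,1],[0,0,1]], rot=[[0,0,0],[0,0,0],[0,0,0],[0,0,0],[0,0,0],[0,0,0],[0,0,0],[0,0,0],[0,0,0],[0,0,0]], grip=[0.4,0.4,0.4,0.4,0.4,0.4,0.4,0.4,0.4,0.4])

```text
time_s: 16.3
eef_pos: [0.4414, -0.1915, 0.1018]
eef_rot: [0.04, 0.15, 0.988, -0.006]
wrist_force: [-0.9, 1.5, 5.3]
opening: 0.655
grasp_force: 63.3
```

Call:
play_rows(xyz=[[0,0,-0.3],[0,0,-0.4],[0,0,-0.4],[0,0,-0.4],[0,0,-0.4],[0,0,-0.4],[0,0,-0.4],[0,0,-0.4],[0,0,-0.4],[0,0,-0.4]], rot=[[0,0,0],[0,0,0],[0,0,0],[0,0,0],[0,0,0],[0,0,0],[0,0,0],[0,0,0],[0,0,0],[0,0,0]], grip=[0.4,0.4,1,1,1,1,1,1,1,1])

```text
time_s: 17.55
eef_pos: [0.4411, -0.1913, 0.1018]
eef_rot: [0.04, 0.15, 0.988, -0.006]
wrist_force: [0.8, 0.2, 1.1]
opening: 1.0
grasp_force: 0.0
```

```bash
python3 -c "
from look import *
from tilt import tilt
go(.446,-.196,.102);look(6);tilt()"
```

```text
t 17.55 pos [ 0.4411 -0.1913  0.1018] open 1.0 F [0.8 0.2 1.1] q [-0.68  0.12  2.02  0.04  0.93 -1.97] shift mm [-6.1 -3.   0.3] level rv [-0.    0.08  0.  ]
17.6 [ 0.4411 -0.1913  0.1018] [(1008, [-0.0013, -0.0014]), (745, [-0.0013, -0.0016]), (577, [-0.0012, -0.0017]), (554, [-0.0011, -0.002])] crown tool [-0.002  -0.0029  0.0421] [ 0.4453 -0.1956] 19106
17.65 [ 0.4411 -0.1914  0.1018] [(999, [-0.0012, -0.0008]), (739, [-0.0012, -0.0011]), (569, [-0.0011, -0.0013]), (556, [-0.0011, -0.0017])] crown tool [-0.002  -0.0028  0.0421] [ 0.4453 -0.1956] 19057
17.7 [ 0.4411 -0.1914  0.1018] [(1011, [-0.0012, 0.0001]), (739, [-0.0012, -0.0004]), (575, [-0.0011, -0.0009]), (554, [-0.0011, -0.0014])] crown tool [-0.002  -0.0029  0.0421] [ 0.4453 -0.1957] 19047
17.75 [ 0.4411 -0.1913  0.1018] [(1055, [-0.0019, 0.0007]), (785, [-0.0017, 0.0001]), (591, [-0.0015, -0.0005]), (586, [-0.0014, -0.0012])] crown tool [-0.002  -0.0029  0.0421] [ 0.4453 -0.1957] 19098
17.8 [ 0.4411 -0.1914  0.1018] [(1111, [-0.0026, 0.0015]), (829, [-0.0023, 0.0007]), (626, [-0.002, -0.0]), (618, [-0.0016, -0.0009])] crown tool [-0.002  -0.0029  0.0421] [ 0.4454 -0.1957] 19172
17.85 [ 0.4411 -0.1914  0.1018] [(1133, [-0.0031, 0.0019]), (859, [-0.0027, 0.0011]), (646, [-0.0023, 0.0003]), (637, [-0.0018, -0.0008])] crown tool [-0.002  -0.0029  0.0421] [ 0.4453 -0.1957] 19227
0.07 47 y [-0.2172 -0.1688] mid -0.1929 xmax 0.4747 axis x 0.449
0.08 43 y [-0.216  -0.1673] mid -0.1917 xmax 0.4744 axis x 0.4479
0.09 49 y [-0.2151 -0.1649] mid -0.19 xmax 0.4767 axis x 0.4496
0.1 64 y [-0.2146 -0.1642] mid -0.199 xmax 0.4746 axis x 0.4467
0.11 94 y [-0.2348 -0.1636] mid -0.1998 xmax 0.4757 axis x 0.4471
0.12 105 y [-0.2148 -0.1622] mid -0.1984 xmax 0.4763 axis x 0.447
```

The cup is free and rocking gently around near level. I'll lift clear and level the tool, then check the settled cup.

Call:
play_rows(xyz=[[-0.5,0,-6],[-1.3,0,-16],[-2.4,0,-30],[-4,0,-50],[-5.6,0,-70],[-7.2,0,-90],[-8,0,-100],[-8,0,-100],[-8,0,-100],[-8,0,-100]], rot=[[0,0,0],[0,0,0],[0,0,0],[0,0,0],[0,0,0],[0,0.04,0],[0,0.08,0],[0,0.08,0],[0,0.08,0],[0,0.08,0]], grip=[1,1,1,1,1,1,1,1,1,1])

```text
time_s: 19.15
eef_pos: [0.4406, -0.191, 0.2016]
eef_rot: [-0.0, 0.15, 0.989, 0.0]
wrist_force: [-0.6, 0.0, -0.1]
opening: 1.002
grasp_force: 0.0
```

```bash
cat > lean.py <<'E'
from h import *
from scipy.optimize import least_squares
def lean(n=8,save_as=None):
  A=[]
  for i in range(n):
    c=wrist();P=world(c).reshape(-1,3);ok=c['depth'].reshape(-1)>0
    # whole-cone fit: base centre + axis lean, wall points between 8 and 60 mm on outside (facing camera)
    k=P[ok&(np.hypot(P[:,0]-.446,P[:,1]+.193)<.05)&(P[:,2]>.07)&(P[:,2]<.14)]
    cam=c['extrinsics'][:3,3]
    def res(p):
        a=np.array([p[2],p[3],1.]);a/=np.linalg.norm(a);v=k-[p[0],p[1],.06];h=v@a;r=np.linalg.norm(v-np.outer(h,a),axis=1)
        ro=.025+.0714*h; return np.where(r>ro-.0015,r-ro,np.minimum(abs(r-ro+.003),.004))
    f=least_squares(res,[.446,-.193,0,0],loss='soft_l1',f_scale=.001).x;A.append(f)
  o,_=pose();A=np.array(A);print(o['time_s'],'base',A[:,:2].mean(0).round(4),'lean deg',np.degrees(A[:,2:]).round(1).tolist(),np.degrees(A[:,2:].mean(0)).round(1),len(k))
  if save_as: save(save_as,c['color'])
E
python3 -c "
from lean import *
lean(8,'w4');go(.523,.2245,.30)"
```

```text
19.55 base [ 0.4414 -0.1941] lean deg [[-1.7, 4.3], [2.2, 3.8], [-1.8, 4.3], [-1.4, 4.0], [-1.9, 3.3], [0.4, 2.6], [-2.6, 2.7], [-2.7, 2.5]] [-1.2  3.4] 3779
t 19.55 pos [ 0.441  -0.1913  0.202 ] open 0.997 F [ 0.3 -0.  -0.4] q [-0.66  0.02  1.89  0.    1.24 -1.93] shift mm [ 45.4 421.4 -97.9] level rv [ 0.     -0.0001  0.    ]
```

View pics/w4.png

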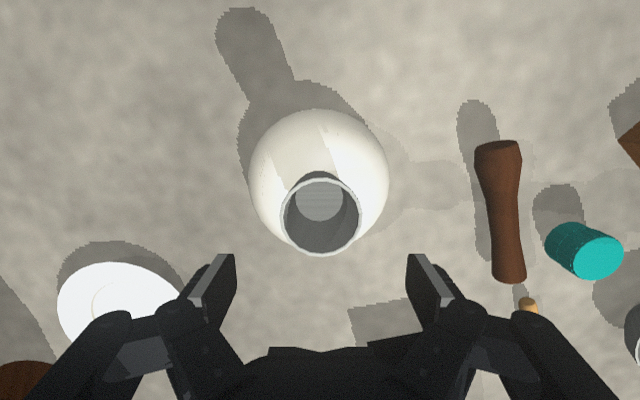

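The view shows the cup standing on the dome: rim centre (321,217), inner floor (319,199), bowl centre about (319,180). I'll measure the lean from rim and floor centres over a longer time, while waiting one call.

Call:
play_rows(xyz=[[0,0,0],[0,0,0],[0,0,0],[0,0,0],[0,0,0],[0,0,0],[0,0,0],[0,0,0],[0,0,0],[0,0,0]], rot=[[0,0,0],[0,0,0],[0,0,0],[0,0,0],[0,0,0],[0,0,0],[0,0,0],[0,0,0],[0,0,0],[0,0,0]], grip=[1,1,1,1,1,1,1,1,1,1])

```text
time_s: 20.8
eef_pos: [0.4411, -0.1914, 0.2021]
eef_rot: [0.0, 0.15, 0.989, -0.0]
wrist_force: [0.0, 0.2, 0.4]
opening: 1.001
grasp_force: 0.0
```

```bash
cat > lean2.py <<'E'
from h import *
def fit_plane(k):
    c=np.median(k,0);A=np.c_[k[:,:2]-c[:2],np.ones(len(k))];w=np.ones(len(k))
    for _ in range(8):
        x=np.linalg.lstsq(A*w[:,None],(k[:,2]-c[2])*w,rcond=None)[0];r=A@x-(k[:,2]-c[2]);w=1/np.sqrt(1+(r/.0008)**2)
    return -np.degrees(x[:2]),c[2]+x[2],abs(r)<.0015
def lean(n=5,cc=(.444,-.194)):
  for i in range(n):
    c=wrist();P=world(c).reshape(-1,3);col=c['color'].reshape(-1,3).astype(int);ok=(c['depth'].reshape(-1)>0)
    d=np.hypot(P[:,0]-cc[0],P[:,1]-cc[1])
    f=P[ok&(d<.025)&(P[:,2]>.055)&(P[:,2]<.071)];tf,zf,inl=fit_plane(f)
    r=P[ok&(d<.04)&(P[:,2]>.122)&(P[:,2]<.14)&(col.min(1)>150)];tr,zr,ir=fit_plane(r)
    rc=circ(r)
    print(round(float(readout.get_obs()['time_s']),2),'floor lean',tf.round(1),zf.round(4),len(f),f[inl].mean(0).round(4),'rim lean',tr.round(1),zr.round(4),len(r),rc)
E
python3 -c "
from lean2 import *
lean(8)"
```

```text
20.85 floor lean [-3.7  2.9] 0.0669 1644 [ 0.4468 -0.1948  0.0669] rim lean [-3.5  3.2] 0.1302 900 (array([ 0.44  , -0.1908]), np.float64(0.0282))
20.9 floor lean [-3.6  3.2] 0.0668 1649 [ 0.4468 -0.1949  0.0669] rim lean [-3.3  3.1] 0.1302 898 (array([ 0.44  , -0.1907]), np.float64(0.0282))
20.95 floor lean [-3.7  3.5] 0.0668 1637 [ 0.4468 -0.1949  0.0669] rim lean [-3.3  3.3] 0.1302 906 (array([ 0.4401, -0.1906]), np.float64(0.0282))
21.0 floor lean [-3.4  3.5] 0.0668 1617 [ 0.4471 -0.1948  0.0669] rim lean [-3.1  3.5] 0.1302 914 (array([ 0.4405, -0.1902]), np.float64(0.0282))
21.05 floor lean [-3.2  3.7] 0.0668 1603 [ 0.4473 -0.1947  0.0669] rim lean [-2.5  3.8] 0.1303 905 (array([ 0.4409, -0.1899]), np.float64(0.0282))
21.1 floor lean [-2.8  4.1] 0.0669 1582 [ 0.4476 -0.1947  0.0669] rim lean [-2.5  3.9] 0.1302 912 (array([ 0.4412, -0.1897]), np.float64(0.0282))
21.15 floor lean [-3.   3.9] 0.0668 1573 [ 0.4478 -0.1947  0.0669] rim lean [-2.2  3.9] 0.1303 899 (array([ 0.4415, -0.1896]), np.float64(0.0282))
21.2 floor lean [-2.6  4.1] 0.0668 1573 [ 0.4479 -0.1947  0.0669] rim lean [-2.2  4.1] 0.1303 895 (array([ 0.4416, -0.1896]), np.float64(0.0282))
```

The lean is reliable: rim and floor agree at about 4.6°, height unchanged, gently librating about a fixed lean. The first placement leaned about as much the opposite way from about 1 mm away, so this is close to the best the crown gives, and it is stable. I accept it and go to the cap, checking the cup again later.

Call:
play_rows(xyz=[[0,0,-20],[0,0,-60],[0,0,-98],[4,40,-98],[10,95,-98],[16,150,-98],[23,210,-98],[29,270,-98],[35,330,-98],[40,385,-98]], rot=[[0,0,0],[0,0,0],[0,0,0],[0,0,0],[0,0,0],[0,0,0],[0,0,0],[0,0,0],[0,0,0],[0,0,0]], grip=[1,1,1,1,1,1,1,1,1,1])

```text
time_s: 22.45
eef_pos: [0.5174, 0.1904, 0.3002]
eef_rot: [0.0, 0.15, 0.989, 0.0]
wrist_force: [0.1, -0.4, 0.3]
opening: 1.005
grasp_force: 0.0
```

Call:
play_rows(xyz=[[3,20,0],[5,36,0],[5,36,10],[5,36,25],[5,36,40],[5,36,50],[5,36,50],[5,36,50],[5,36,50],[5,36,50]], rot=[[0,0,0],[0,0,0],[0,0,0],[0,0,0],[0,0,0],[0,0,0],[0,0,0],[0,0,0],[0,0,0],[0,0,0]], grip=[1,1,1,1,1,1,1,1,1,1])

```text
time_s: 23.7
eef_pos: [0.5235, 0.2241, 0.2506]
eef_rot: [0.0, 0.15, 0.989, 0.0]
wrist_force: [0.1, -0.3, -0.7]
opening: 1.0
grasp_force: 0.0
```

```bash
python3 - <<'E'
from h import *
c=wrist();P=world(c).reshape(-1,3);ok=c['depth'].reshape(-1)>0
q=P[ok&(np.hypot(P[:,0]-.523,P[:,1]-.2245)<.04)&(P[:,2]>.157)&(P[:,2]<.168)];e=cv2.minEnclosingCircle((q[:,:2]*1000).astype(np.float32))
print(len(q),q.mean(0).round(4),e,q[:,2].std())
col=c['color'].reshape(-1,3).astype(int)
f=P[ok&(P[:,2]>.025)&(P[:,2]<.045)&(np.hypot(P[:,0]-.523,P[:,1]-.2245)<.11)&(col[:,0]-col[:,2]>30)];print('frame',cv2.minAreaRect((f[:,:2]*1000).astype(np.float32)))
x,y=np.array(e[0])/1000;go(x,y,.152)
save('w5',c['color'])
s=vision.camera('scene');P=world(s).reshape(-1,3);q=P[(np.hypot(P[:,0]-.523,P[:,1]-.2245)<.04)&(P[:,2]>.159)&(P[:,2]<.166)];print('scene',len(q),q.mean(0).round(4),cv2.minEnclosingCircle((q[:,:2]*1000).astype(np.float32)))
E
```

```text
3688 [0.5185 0.2245 0.1627] ((520.1182250976562, 223.9417724609375), 27.542530059814453) 0.0009452756878028782
frame ((520.5801391601562, 223.83917236328125), (140.2301483154297, 140.1362762451172), 31.313579559326172)
t 23.75 pos [0.5234 0.2241 0.2505] open 1.002 F [ 0.2 -0.  -0.2] q [ 0.2   0.17  1.62 -0.    1.35 -1.07] shift mm [ 3.1 -1.2 98.5] level rv [ 0.0003  0.0006 -0.    ]
scene 153 [0.5272 0.2244 0.1615] ((525.781005859375, 223.6494140625), 29.285032272338867)
```

View pics/w5.png

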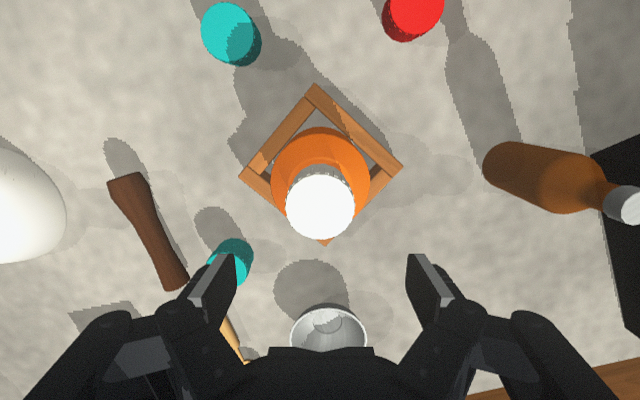

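The view shows the white cap at (320,207) on the orange jar in its frame. The wrist gives cap and frame centre (0.520, 0.224), the scene camera 0.5255 in x, so I aim for (0.5215, 0.224). Then descend and grip.

Call:
play_rows(xyz=[[1.7,-0.7,15],[1.7,-0.7,40],[1.7,-0.7,65],[1.7,-0.7,85],[1.7,-0.7,95],[1.7,-0.7,98.5],[1.7,-0.7,98.5],[1.7,-0.7,98.5],[1.7,-0.7,98.5],[1.7,-0.7,98.5]], rot=[[0,0,0],[0,0,0],[0,0,0],[0,0,0],[0,0,0],[0,0,0],[0,0,0],[0,0,0],[0,0,0],[0,0,0]], grip=[1,1,1,1,1,1,0.4,0.4,0.4,0.4])

```text
time_s: 25.05
eef_pos: [0.522, 0.2239, 0.1528]
eef_rot: [0.001, 0.15, 0.989, 0.0]
wrist_force: [-2.0, -0.7, 6.1]
opening: 0.617
grasp_force: 62.1
```

Call:
play_rows(xyz=[[0,0,0],[0,0,1],[0,0,2],[0,0,3],[0,0,4],[0,0,5],[0,0,6],[0,0,6.5],[0,0,7],[0,0,7]], rot=[[0,0,0],[0,0,0],[0,0,0],[0,0,0],[0,0,0],[0,0,0],[0,0,0],[0,0,0],[0,0,0],[0,0,0]], grip=[0.4,0.4,0.4,0.4,0.4,0.4,0.4,0.4,0.4,0.4])

```text
time_s: 26.3
eef_pos: [0.522, 0.2239, 0.1466]
eef_rot: [0.001, 0.15, 0.989, 0.0]
wrist_force: [-4.6, -1.8, 12.5]
opening: 0.615
grasp_force: 62.2
```

Call:
play_rows(xyz=[[0,0,0.3],[0,0,0.3],[0,0,0.3],[0,0,0.3],[0,0,0.3],[0,0,0.3],[0,0,0.3],[0,0,0.3],[0,0,0.3],[0,0,0.3]], rot=[[0,0,-0.06],[0,0,-0.2],[0,0,-0.36],[0,0,-0.52],[0,0,-0.68],[0,0,-0.84],[0,0,-1.0],[0,0,-1.15],[0,0,-1.25],[0,0,-1.3]], grip=[0.4,0.4,0.4,0.4,0.4,0.4,0.4,0.4,0.4,0.4])

```text
time_s: 27.55
eef_pos: [0.5225, 0.225, 0.1467]
eef_rot: [0.002, -0.48, 0.878, 0.0]
wrist_force: [-4.1, 1.9, 11.1]
opening: 0.615
grasp_force: 62.5
```

```bash
python3 - <<'E'
from h import *
o,M=pose();print(o['torque'].round(2),o['grasp_force']);go(.522,.2239,.249)
c=wrist();save('w6',c['color'])
E
```

```text
[ 0.47  0.71 -0.11] 62.50934958457947
t 27.55 pos [0.5225 0.225  0.1467] open 0.615 F [-4.1  1.9 11.1] q [ 0.2   0.28  1.71  0.    1.15 -2.37] shift mm [   0.8   -0.3 -102.3] level rv [-0.0016  0.0036  0.    ]
```

Call:
play_rows(xyz=[[0,0,-1.5],[0,0,-3],[0,0,-4.5],[0,0,-6],[0,0,-8],[0,0,-10],[0,0,-12],[0,0,-14],[0,0,-16],[0,0,-18]], rot=[[0,0,0],[0,0,0],[0,0,0],[0,0,0],[0,0,0],[0,0,0],[0,0,0],[0,0,0],[0,0,0],[0,0,0]], grip=[0.4,0.4,0.4,0.4,0.4,0.4,0.4,0.4,0.4,0.4])

```text
time_s: 28.85
eef_pos: [0.521, 0.2239, 0.1619]
eef_rot: [-0.0, -0.479, 0.878, 0.0]
wrist_force: [0.3, 3.4, -2.8]
opening: 0.616
grasp_force: 63.1
```

Call:
play_rows(xyz=[[0,0,-4],[0,0,-10],[0,0,-20],[0,0,-35],[0,0,-50],[0,0,-65],[0,0,-80],[0,0,-90],[0,0,-93],[0,0,-93]], rot=[[0,0,0],[0,0,0],[0,0,0],[0,0,0],[0,0,0],[0,0,0],[0,0,0],[0,0,0],[0,0,0],[0,0,0]], grip=[0.4,0.4,0.4,0.4,0.4,0.4,0.4,0.4,0.4,0.4])

```text
time_s: 30.1
eef_pos: [0.5213, 0.2238, 0.2551]
eef_rot: [-0.0, -0.479, 0.878, 0.0]
wrist_force: [0.3, 0.3, -0.9]
opening: 0.611
grasp_force: 63.1
```

```bash
python3 - <<'E'
from h import *
from tilt import tilt
go(.522,.2239,.2555)
c=vision.camera('scene');P=world(c).reshape(-1,3);col=c['color'].reshape(-1,3).astype(int)
w=P[(np.hypot(P[:,0]-.5235,P[:,1]-.2245)<.04)&(P[:,2]>.18)&(P[:,2]<.29)&(col.min(1)>140)];print('cap z',np.percentile(w[:,2],[1,99]),len(w))
m=(np.hypot(P[:,0]-.446,P[:,1]+.195)<.045)&(P[:,2]>.068)&(P[:,2]<.14)&(np.ptp(col,1)<25)
for z in(.075,.09,.105,.12):
    a=P[m&(abs(P[:,2]-z)<.006)];print(z,len(a),np.percentile(a[:,1],[2,98]).round(4),a[:,0].max().round(4))
save('s4',cv2.resize(c['color'][90:255,230:450],(800,600),interpolation=2))
E
```

```text
t 30.1 pos [0.5213 0.2238 0.2551] open 0.611 F [ 0.3  0.3 -0.9] q [ 0.2   0.16  1.62  0.    1.36 -2.37] shift mm [-0.4 -0.5 -0.4] level rv [ 0.0003 -0.0002  0.    ]
cap z [0.22005625 0.26596769] 224
0.075 55 [-0.2161 -0.1689] 0.4776
0.09 57 [-0.2147 -0.1668] 0.4788
0.105 100 [-0.2172 -0.1639] 0.4775
0.12 127 [-0.2157 -0.1645] 0.477
```

View pics/s4.png

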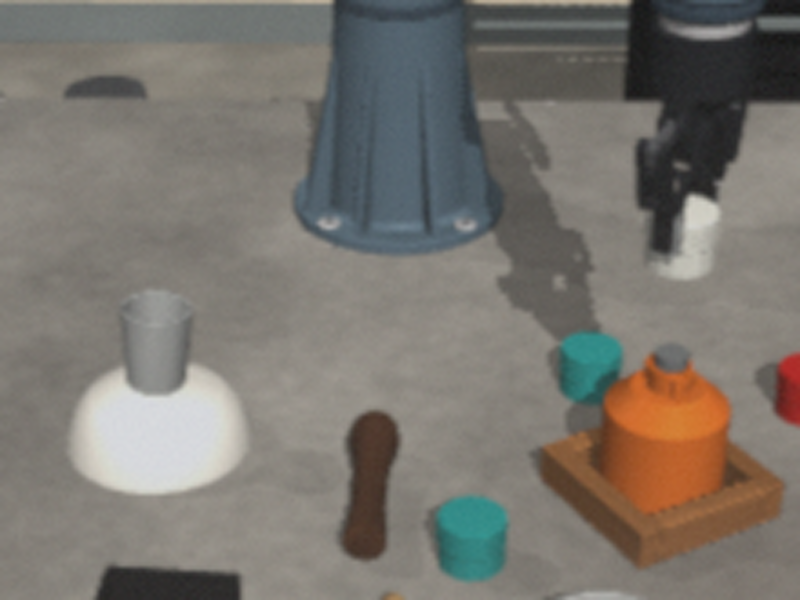

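The cap is off and held level above the open jar at (690,235), underside at about 0.220 m, which is 8 cm above the mouth. The cup stands on the bowl at (157,345), leaning only a few degrees. Handing in.

```bash
python3 -c "
from bench import ctrl
print(ctrl.hand_in())"
```

```text
the job is handed in; nothing more can be done
None
```

I handed the job in at about 30 s. The jar is open and the cap is held level about 8 cm above the jar's mouth. The cup stands balanced on the bowl's crown with a slight lean: about 4.6° when I last measured it closely, roughly 3° in the final view.

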